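Proof-pull a lamp on the thick-barrelled spring gauge

ROBOT

A 6-joint arm with a two-finger parallel gripper is mounted at the origin on the work surface. World frame = base frame: x ahead of the robot, y to its left, z up, the work surface at z = 0. Lengths are in mm, angles in rad, forces in N, time in s.
With the tool pointing down it reaches from about 250 to 775 mm from the base axis. Payload 4 kg.
Tool frame: the origin (TCP) lies midway between the tips of the shut fingers; the grasp point (between the pads) lies env.grip_depth behind it (env.grip_depth is the distance from the TCP to the grasp point, in mm); z points along the fingers, y is the line along which they close (so a half turn about z gives the same grasp; the last joint's range is limited). The gripper opens to 94 mm and grips with 3 to 60 N. Pads are 16 mm wide; open, the fingers measure 119 mm over their backs; the gripper's body (75 mm by 177 mm) begins 78 mm behind the grasp point.
Start: joints at [-1.227, 0.087, 1.371, -0, 1.684, -0.103], TCP at [237.645, -496.029, 205.506] pointing down, gripper open.
Joint ranges: [-3.1, 3.1], [-0.76, 2.03], [0.27, 2.55], [-1.08, 4.22], [0.17, 2.65], [-2.57, 2.57]. Speed limits (rad/s): [2.79, 2.79, 3.14, 3.14, 3.14, 3.14].

INTERFACE

Orientations are given as a unit quaternion [w, x, y, z].
In Python, from rig import readout, imaging, close_job, env gives the robot as it stands.
- The arm moves only by the shell command python3 -m crank 'ROWS' [FORCE]. ROWS is JSON, a list that holds one entry, the list of rows, each a list of 7 numbers: the shift along the tool's x, y, z in m, then the turn, a rotation vector about the tool's x, y, z in degrees, then the closure, from 0 (fully open) to 1 (shut). A call has 1 to 8 rows; each row shifts and turns the commanded pose from where the row before left it, along the tool's axes as they then stand; what a row does not reach is not made up. A row lasts 1/8 s, in which the tool goes at most 62.5 mm and 10.7 degrees, less where a joint would pass 70% of its speed; a pose out of reach is approached as far as the arm can. A call with a gripper value outside its range is refused whole. The fingers move at their own pace and stop on an object; FORCE is the grip in N (left out, the last holds). Time passes only in rows, so rows that do not move let the fingers close. It gives the time, the measured TCP pose, the force, the opening and the grip force at its end, in the units of the state.
- readout.read_state(): the state, without advancing time (a new reading comes with each control period).
- imaging.capture(name): name is "scene" or "top" or "wrist"; returns a dict with "pixels" (420x560x3 uint8, red, green, blue), "mtx" (3x3 intrinsics, pixels), "origin" and "orientation" of the camera in the world. Camera axes: x right, y down, z forward; pixel columns grow to the right and rows downward; lengths in mm; the calibration is good to about 2 mm. A picture is of the moment at which its call begins. There is no depth.
- close_job(): hands the job in; it is judged then, once.
The state is a dict: "time": time; "joint_pos": joint angles; "qvel": joint speeds; "joint_efforts": joint torques, N m; "eef_pos": TCP position; "ee_rot": TCP orientation; "wrist_force": force on the tool from outside, world axes, zero at the start; "wrist_torque": the same for the moment, N m; "opening": opening from 0.0 (shut) to 1.0 (fully open); "finger_force": force on a finger pad.
Only numpy, scipy, OpenCV 4.12 (cv2) and the standard library are available. Lean on these libraries where they do the work, as an engineer would, in place of code of your own. Each camera call takes 0.05 s, during which the arm holds its last target. There are 200 camera calls.

TASK

Two spring pull gauges on the lamp bench each hold a lamp. On the thick-barrelled gauge, the one holding the cone-shaped lamp, take the lamp by its neck and draw it straight out of the barrel until the gauge's pointer stands beside the brass set clip, and keep it there for two seconds. Then ease it gently back fully home, never letting it snap back, and let go; leave the slim gauge with the round lamp alone.

Things in the scene. Friction and masses are not known exactly. Their poses are not given: they have to be found in the camera images.
- neck (a point): Middle of the white neck of the cone-shaped lamp clamped in the thick gauge's sprung bar, 65 mm above the table. The neck is a level round rod, 30 mm thick, 22 mm to either side along x; grip it across y. +x points into the barrel, -x is the way to pull (roughly towards the robot), z up. To -x the lamp flares to 60 mm diameter and ends at 80 mm; to +x a 38 mm thick chuck begins at 28 mm.
- pointer (a point): Tip of the thin steel pointer on the moving chuck of the thick gauge's bar: 40 mm to +x, 52 mm to +y of the neck point and 39 mm below it, 26 mm above the table, over a white scale strip. It moves with the lamp. Same axes as the neck.
- mark (a point): Middle of the inner face of the set clip, a fixed brass block 20 mm long (along the pull), 16 mm wide, 34 mm high, at the edge of the thick gauge's base on the +y side. The point is 26 mm above the table; the pointer's tip passes 3 mm from it. The clip stands 45 to 90 mm to -x of the pointer's home: pull by that difference. Same axes as the neck.
- thick_bar (a joint): How far the bar of the thick gauge is drawn out along -x, m: 0 fully home, 0.12 the end of travel; it does not turn. The spring pulls with about 2 N at home, 12 N at 90 mm, and sends it back when let go. The gauge: fixed steel barrel, 52 mm thick, 165 mm long, from 66 mm beyond the neck's home; grey base 130 mm wide, 16 mm high.
- slim_bar (a joint): How far the bar of the slim gauge (24 mm barrel, round globe lamp) is drawn out, m; 0 is home. The slim gauge stands alongside, its axis at least 0.3 m away sideways at the lamps; not to be used.

How it is judged:
By the outcome, as a careful person would: the job done as asked, in the order asked, and still so for the second after the job is handed in, with the robot touching nothing.
It also fails if it takes over 42 s, if anything falls off the work surface, if the arm or the gripper's body presses on something with over 40 N, if the wrist force passes 120 N, or if a joint passes its speed limit or range.

## Working session

There is one attempt and no reset: what is moved stays moved. The work goes in short steps, Python scripts to look and compute and a shell command to move; the robot and the scene stay as the last step left them, time stands still between calls to the robot, and variables do not carry over. Pictures are saved under pics/ and viewed, at most 10 in all, crops included, and the job is handed in when it is done.

```bash
mkdir -p pics; cat > h.py <<'E'
import numpy as np, cv2
from scipy.spatial.transform import Rotation as R
from rig import readout, imaging, env
def snap(name,fn):
    c=imaging.capture(name); cv2.imwrite(f'pics/{fn}.png',c['pixels'][:,:,::-1])
    np.savez(f'pics/{fn}.npz',mtx=c['mtx'],o=c['origin'],q=c['orientation']); return c
def px(fn,u,v,z):
    d=np.load(f'pics/{fn}.npz'); q=d['q']; 
    M=R.from_quat(np.r_[q[1:],q[0]]).as_matrix() if q.size==4 else q
    r=M@np.linalg.solve(d['mtx'],[u,v,1]); o=d['o']
    return o+r*(z-o[2])/r[2]
E
python3 - <<'E'
from h import *
for n in('scene','top'):
    c=snap(n,n+'0'); print(c['mtx'],c['origin'],c['orientation'])
s=readout.read_state(); print(s,env.grip_depth)
a=cv2.imread('pics/top0.png');b=cv2.imread('pics/scene0.png')
E
```

```text
[[473.90473759   0.         283.84391318]
 [  0.         473.90473759 199.22703375]
 [  0.           0.           1.        ]] [1026.88718894  132.95797347  762.97936632] [-0.1619524   0.58996882  0.762924   -0.20893821]
[[479.46649302   0.         282.24060297]
 [  0.         479.46649302 200.49333472]
 [  0.           0.           1.        ]] [ 437.16058287    6.46619382 1042.26186285] [ 0.06171509 -0.70190698  0.7079626  -0.04802906]
{'time': 0.1, 'joint_pos': array([-1.22710698e+00,  8.78822133e-02,  1.37207527e+00,  1.11594284e-05,
        1.68357998e+00, -1.03094215e-01]), 'qvel': array([-0.00107106, -0.00179761, -0.00198578,  0.00045499, -0.001966  ,
       -0.00085332]), 'joint_efforts': array([ 2.21375929e-03, -3.41250372e+01, -3.03301227e+01,  7.19752349e-02,
        3.04274890e-02, -8.61991839e-05]), 'eef_pos': array([ 237.47689335, -495.55849511,  204.43472682]), 'ee_rot': array([-9.66043169e-04,  9.75151051e-01,  2.21538894e-01, -1.11191259e-04]), 'wrist_force': array([1.0775962 , 0.69533395, 0.02579561]), 'wrist_torque': array([-0.03151696,  0.00472581, -0.03252662]), 'finger_force': 0.0, 'opening': 1.0013507729076814} 18.8
```

View pics/top0.png

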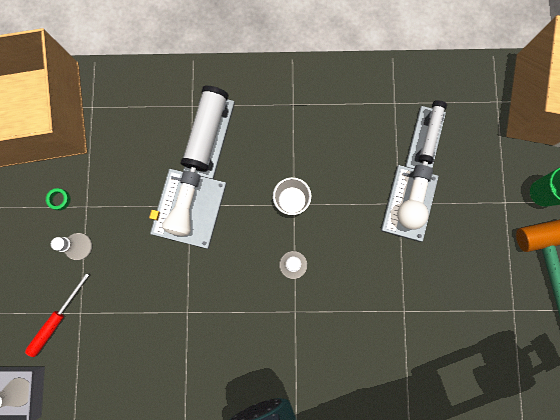

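View pics/scene0.png

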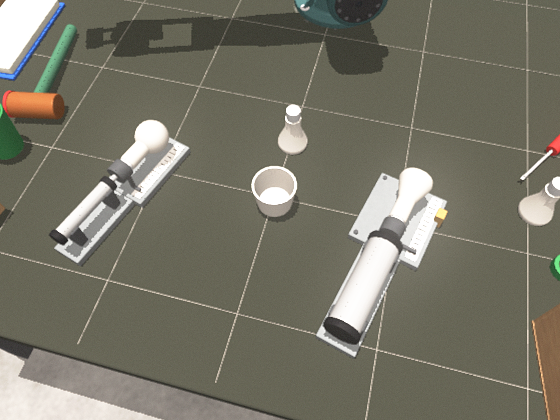

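The thick gauge is at about (190,190) in the top view, with its lamp end at (178,228) and the brass clip at (154,215). The slim gauge is at (415,190). I'll enlarge the thick one.

```bash
python3 - <<'E'
import cv2
a=cv2.imread('pics/top0.png')[150:255,140:240]
cv2.imwrite('pics/c.png',cv2.resize(a,None,fx=5.7,fy=5.7,interpolation=cv2.INTER_CUBIC))
E
```

```text
(no output)
```

View pics/c.png

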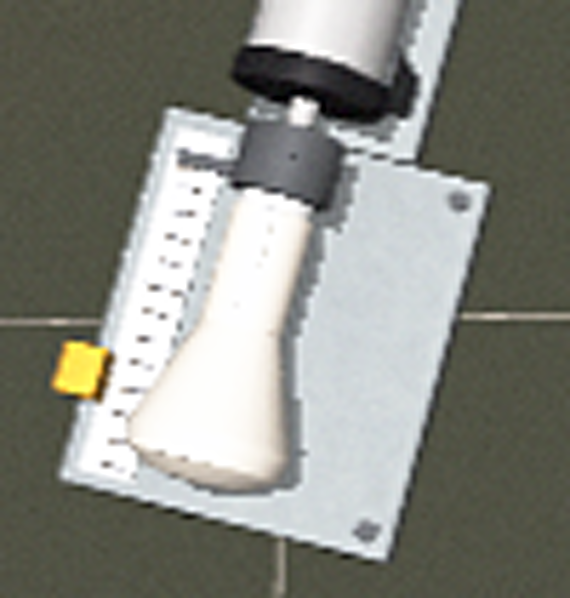

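Crop readings:
- Chuck front edge: middle about (275,200).
- Neck: about (258,270).
- Base edges: (165,105)→(62,478) and (490,185)→(390,560).
- Clip top: centre about (78,368).
- Pointer tip: about (181,157).

```bash
python3 - <<'E'
from h import *
f=lambda u,v,z: px('top0',140+(u+.5)/5.7-.5,150+(v+.5)/5.7-.5,z)[:2]
A,B,C,D=[f(*p,16) for p in((165,105),(62,478),(490,185),(390,560))]
for p,q in((A,B),(C,D)): d=p-q; print('ang',np.degrees(np.arctan2(d[1],d[0])),np.linalg.norm(d))
d=(A-B)/np.linalg.norm(A-B)+(C-D)/np.linalg.norm(C-D); d/=np.linalg.norm(d); n=np.array([-d[1],d[0]])
print('width',(A-C)@n,'d',d)
ch=f(275,198,75); N=ch-28*d; P=f(181,157,26); K=f(78,368,34)
print('chuck',ch,'neck',N,'ptr',P,'rel',(P-N)@d,(P-N)@n,'clip',K,'ptr-clip',(P-K)@d,(K-N)@n,(N-A)@n,(N-C)@n)
s=readout.read_state();q=s['ee_rot'];print(R.from_quat(np.r_[q[1:],q[0]]).as_matrix())
E
```

```text
ang -13.609976186853013 148.07865474449144
ang -14.139906562151872 147.48543395028298
width 130.35493514365686 d [ 0.97082145 -0.23980347]
chuck [624.46854072 219.11723296] neck [597.28554002 225.83173016] ptr [650.25406064 266.24125645] rel 41.7326315186859 51.93247018074858 clip [568.51925452 300.56546887] ptr-clip 87.58096858729382 65.65486174435479 -66.44771116268727 63.907223980969604
[[ 9.01841012e-01  4.32067555e-01 -6.44888815e-04]
 [ 4.32067985e-01 -9.01839171e-01  1.83480965e-03]
 [ 2.11175724e-04 -1.93334240e-03 -9.99998109e-01]]
```

Everything agrees with the given sizes: base width 130 mm, pointer at +42/+52 from the neck, and a pull of about 87 mm. I'll turn 39.5° about tool z, then travel to above the neck.

```bash
python3 -m crank '[[[0,0,0,0,0,9.9,0],[0,0,0,0,0,9.9,0],[0,0,0,0,0,9.9,0],[0,0,0,0,0,9.8,0],[0.011,-0.049,0,0,0,0,0],[0.011,-0.049,0,0,0,0,0],[0.011,-0.049,0,0,0,0,0],[0.011,-0.049,0,0,0,0,0]]]' && python3 -m crank '[[[0.011,-0.049,0,0,0,0,0],[0.011,-0.049,0,0,0,0,0],[0.011,-0.049,0,0,0,0,0],[0.011,-0.049,0,0,0,0,0],[0.011,-0.049,0,0,0,0,0],[0.011,-0.049,0,0,0,0,0],[0.011,-0.049,0,0,0,0,0],[0.011,-0.049,0,0,0,0,0]]]' && python3 -m crank '[[[0.011,-0.049,0,0,0,0,0],[0.011,-0.049,0,0,0,0,0],[0.011,-0.049,0,0,0,0,0],[0.011,-0.050,0,0,0,0,0],[0,0,0.02,0,0,0,0],[0,0,0.02,0,0,0,0],[0,0,0,0,0,0,0],[0,0,0,0,0,0,0]]]'
python3 - <<'E'
from h import *
c=snap('wrist','w1'); s=readout.read_state(); q=s['ee_rot'];print(s['time'],s['eef_pos'],R.from_quat(np.r_[q[1:],q[0]]).as_matrix(),s['joint_pos'],c['origin'])
E
```

```text
time: 1.1
eef_pos: [327.7, -314.7, 205.0]
ee_rot: [-0.0, 0.993, -0.121, -0.0]
wrist_force: [1.6, -0.1, -0.3]
opening: 0.999
finger_force: 0.0
time: 2.1
eef_pos: [507.3, 44.7, 205.0]
ee_rot: [0.0, 0.993, -0.121, -0.0]
wrist_force: [0.6, -0.2, 0.4]
opening: 0.998
finger_force: 0.0
time: 3.1
eef_pos: [597.3, 223.6, 165.9]
ee_rot: [-0.0, 0.993, -0.121, 0.0]
wrist_force: [-1.0, 0.1, -0.5]
opening: 0.998
finger_force: 0.0
3.15 [597.52688623 223.64076788 166.62756928] [[ 9.70647582e-01 -2.40500470e-01  1.67204877e-03]
 [-2.40501397e-01 -9.70648720e-01  3.74814827e-04]
 [ 1.53282886e-03 -7.65943171e-04 -9.99998532e-01]] [ 2.69352629e-01  2.92002639e-01  1.20846837e+00 -8.38416696e-05
  1.63941014e+00  2.08302522e+00] [664.0898166  207.36849633 346.19395445]
```

View pics/w1.png

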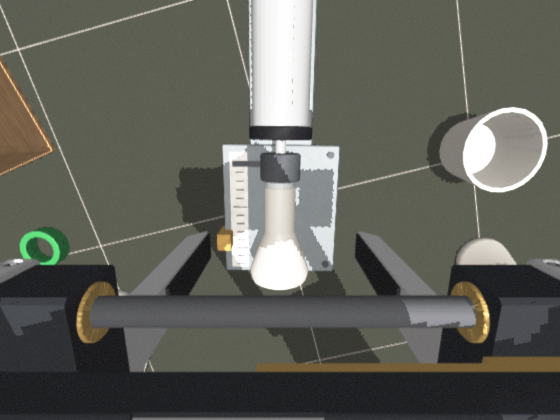

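The wrist view shows the gauge straight ahead: neck on column ~280, chuck front at row ~181, pointer tip at (233,163), clip at ~(225,240). I'll enlarge it to measure the pull.

```bash
python3 - <<'E'
import cv2
a=cv2.imread('pics/w1.png')[140:260,205:325]
cv2.imwrite('pics/c2.png',cv2.resize(a,None,fx=5,fy=5,interpolation=cv2.INTER_CUBIC))
E
```

```text
(no output)
```

View pics/c2.png

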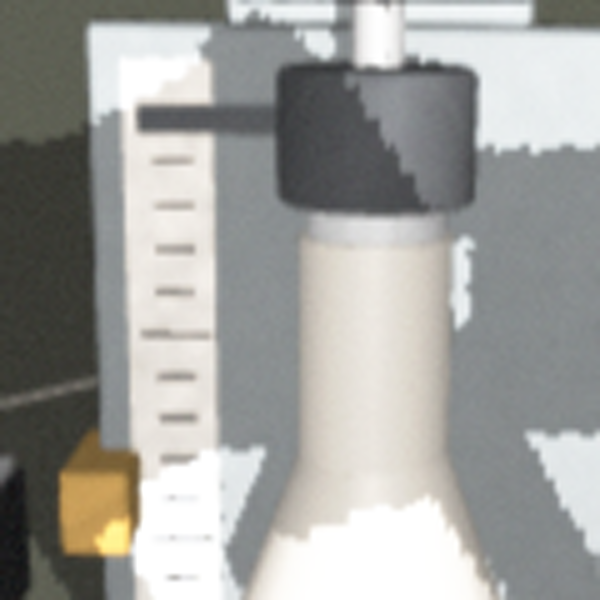

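```bash
python3 - <<'E'
from h import *
f=lambda u,v,z: px('w1',205+(u+.5)/5-.5,140+(v+.5)/5-.5,z)[:2]
d=np.array([.9706,-.2405]);n=np.array([.2405,.9706])
T=np.array([597.5,223.6])
for nm,p in dict(ptr=(138,118,26),clip=(98,514,34),clip_near=(98,475,34),clip_far=(98,553,34),chuck=(375,213,70),neckL=(302,330,65),neckR=(450,330,65),A=(90,25,16)).items():
    r=f(*p)-T; print(nm,r@d,r@n)
E
```

```text
ptr 40.19399179810429 54.73885327910644
clip -47.8212581778093 66.08275681598742
clip_near -38.5493635382919 65.63860433881878
clip_far -57.21851415193749 66.53291448944812
chuck 26.15956132667027 2.9838168097057425
neckL 2.155799500994656 17.491868132563713
neckR 2.1383495941860575 -11.685285647937851
A 59.64214812333668 66.1706748239446
```

Two measurements agree on a pull of about 88 mm. The neck sits 3 mm to tool −y. Now I'll descend and grip.

```bash
python3 -m crank '[[[0,-0.003,0.02,0,0,0,0],[0,0,0.025,0,0,0,0],[0,0,0.025,0,0,0,0],[0,0,0.025,0,0,0,0],[0,0,0.015,0,0,0,0],[0,0,0.010,0,0,0,0],[0,0,0,0,0,0,0],[0,0,0,0,0,0,0.3]]]' 40 && python3 -m crank '[[[0,0,0,0,0,0,0.6],[0,0,0,0,0,0,1],[0,0,0,0,0,0,1],[0,0,0,0,0,0,1],[0,0,0,0,0,0,1],[0,0,0,0,0,0,1]]]' 40
```

```text
time: 4.15
eef_pos: [598.6, 226.8, 46.6]
ee_rot: [-0.0, 0.993, -0.121, 0.001]
wrist_force: [-0.4, -0.6, -0.1]
opening: 0.929
finger_force: 0.0
time: 4.9
eef_pos: [597.8, 226.6, 45.4]
ee_rot: [-0.0, 0.993, -0.121, 0.0]
wrist_force: [0.0, 0.1, -0.3]
opening: 0.306
finger_force: 40.0
```

Gripped: the opening matches the 30 mm neck at 40 N. Now I'll pull most of the way.

```bash
python3 -m crank '[[[-0.003,0,0,0,0,0,1],[-0.005,0,0,0,0,0,1],[-0.006,0,0,0,0,0,1],[-0.006,0,0,0,0,0,1],[-0.006,0,0,0,0,0,1],[-0.006,0,0,0,0,0,1],[-0.006,0,0,0,0,0,1],[-0.004,0,0,0,0,0,1]]]' && python3 -m crank '[[[-0.006,0,0,0,0,0,1],[-0.006,0,0,0,0,0,1],[-0.006,0,0,0,0,0,1],[-0.006,0,0,0,0,0,1],[-0.006,0,0,0,0,0,1],[-0.006,0,0,0,0,0,1],[-0.004,0,0,0,0,0,1],[0,0,0,0,0,0,1]]]'
python3 - <<'E'
from h import *
s=readout.read_state(); print(s['time'],s['eef_pos'],s['wrist_force'],s['opening'],(s['eef_pos'][:2]-[597.8,226.6])@[.9706,-.2405])
for n in('wrist','scene'): snap(n,n[0]+'2')
a=cv2.imread('pics/w2.png');b=cv2.imread('pics/s2.png')[150:300,350:480]
cv2.imwrite('pics/w2c.png',cv2.resize(a[60:260,180:380],None,fx=3,fy=3,interpolation=cv2.INTER_CUBIC))
cv2.imwrite('pics/s2c.png',cv2.resize(b,None,fx=4,fy=4,interpolation=cv2.INTER_CUBIC))
E
```

```text
time: 5.9
eef_pos: [557.8, 237.1, 45.4]
ee_rot: [-0.0, 0.993, -0.121, 0.002]
wrist_force: [7.3, 1.4, -5.3]
opening: 0.309
finger_force: 40.0
time: 6.9
eef_pos: [520.6, 246.8, 45.5]
ee_rot: [-0.001, 0.993, -0.121, 0.003]
wrist_force: [11.4, 2.4, -8.3]
opening: 0.309
finger_force: 40.0
6.9 [520.60188537 246.83901033  45.470391  ] [11.35064614  2.44535769 -8.29202204] 0.30947182256588635 -79.79597204664664
```

View pics/w2.png

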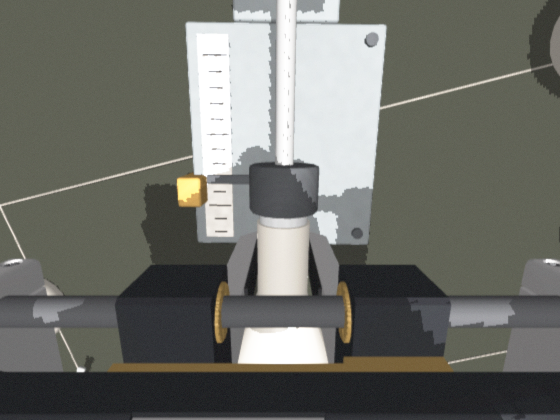

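View pics/s2c.png

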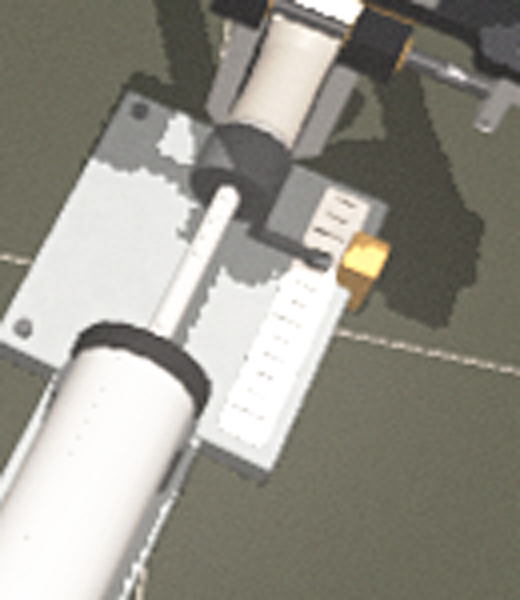

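The wrist view shows the pointer tip at about (208,179) and the clip at (178–206, 175–206), so a little more pull is needed. I'll look closer.

```bash
python3 - <<'E'
import cv2
a=cv2.imread('pics/w2.png')[150:230,165:265]
cv2.imwrite('pics/c3.png',cv2.resize(a,None,fx=7,fy=7,interpolation=cv2.INTER_CUBIC))
E
```

```text
(no output)
```

View pics/c3.png

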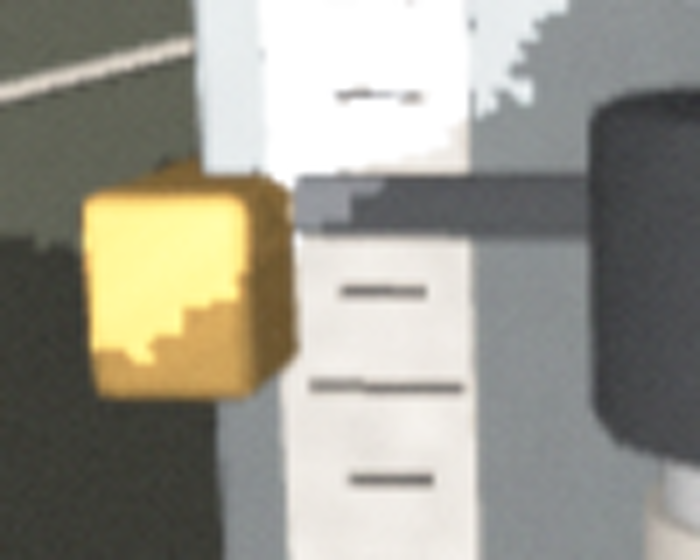

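```bash
python3 - <<'E'
from h import *
f=lambda u,v,z: px('w2',165+(u+.5)/7-.5,150+(v+.5)/7-.5,z)[:2]
d=np.array([.9706,-.2405])
p=f(297,204,27)@d
for v in(195,297,398): print(v,p-f(245,v,34)@d)
E
```

```text
195 -1.7990189128544216
297 7.927145294420029
398 17.78574665159823
```

Another 8 mm, for 88 mm in all, which agrees with the earlier measurements. I'll pull that far and hold.

```bash
python3 -m crank '[[[-0.003,0,0,0,0,0,1],[-0.003,0,0,0,0,0,1],[-0.002,0,0,0,0,0,1],[0,0,0,0,0,0,1],[0,0,0,0,0,0,1],[0,0,0,0,0,0,1],[0,0,0,0,0,0,1],[0,0,0,0,0,0,1]]]'
python3 - <<'E'
from h import *
s=readout.read_state(); print((s['eef_pos'][:2]-[597.8,226.6])@[.9706,-.2405])
snap('wrist','w3')
a=cv2.imread('pics/w3.png')[120:220,165:265]
cv2.imwrite('pics/c4.png',cv2.resize(a,None,fx=6,fy=6,interpolation=cv2.INTER_CUBIC))
E
```

```text
time: 8.0
eef_pos: [513.4, 248.7, 45.4]
ee_rot: [-0.001, 0.993, -0.121, 0.004]
wrist_force: [12.3, 1.8, -7.9]
opening: 0.308
finger_force: 40.0
-87.27197546802822
```

View pics/c4.png

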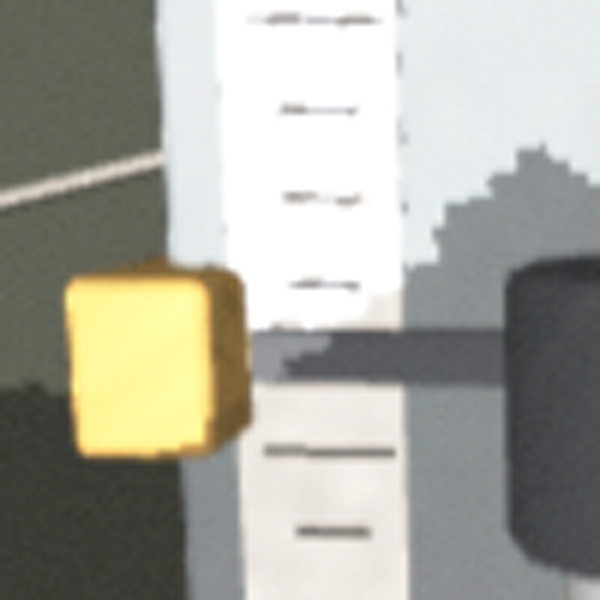

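The pointer (row ~356) stands at the middle of the clip's inner face (row ~358). I'll hold it there for over 2 s.

```bash
H='hold'; for i in 1 2 3; do python3 -m crank '[[[0,0,0,0,0,0,1],[0,0,0,0,0,0,1],[0,0,0,0,0,0,1],[0,0,0,0,0,0,1],[0,0,0,0,0,0,1],[0,0,0,0,0,0,1],[0,0,0,0,0,0,1],[0,0,0,0,0,0,1]]]' | grep -E 'time|eef_pos'; done
```

```text
time: 9.05
eef_pos: [513.4, 248.7, 45.5]
time: 10.05
eef_pos: [513.4, 248.8, 45.4]
time: 11.05
eef_pos: [513.4, 248.7, 45.4]
```

```bash
python3 -m crank '[[[0.002,0,0,0,0,0,1],[0.004,0,0,0,0,0,1],[0.004,0,0,0,0,0,1],[0.005,0,0,0,0,0,1],[0.005,0,0,0,0,0,1],[0.005,0,0,0,0,0,1],[0.005,0,0,0,0,0,1],[0.005,0,0,0,0,0,1]]]' && python3 -m crank '[[[0.005,0,0,0,0,0,1],[0.005,0,0,0,0,0,1],[0.005,0,0,0,0,0,1],[0.005,0,0,0,0,0,1],[0.005,0,0,0,0,0,1],[0.005,0,0,0,0,0,1],[0.005,0,0,0,0,0,1],[0.004,0,0,0,0,0,1]]]' && python3 -m crank '[[[0.004,0,0,0,0,0,1],[0.003,0,0,0,0,0,1],[0.002,0,0,0,0,0,1],[0.002,0,0,0,0,0,1],[0.001,0,0,0,0,0,1],[0.001,0,0,0,0,0,1],[0,0,0,0,0,0,1],[0,0,0,0,0,0,1]]]'
python3 - <<'E'
from h import *
s=readout.read_state(); print((s['eef_pos'][:2]-[597.8,226.6])@[.9706,-.2405],s['wrist_force'])
E
```

```text
time: 12.05
eef_pos: [545.9, 240.2, 45.4]
ee_rot: [-0.001, 0.993, -0.121, 0.002]
wrist_force: [7.3, 2.0, -5.8]
opening: 0.313
finger_force: 40.0
time: 13.05
eef_pos: [582.2, 230.7, 45.4]
ee_rot: [-0.0, 0.993, -0.121, -0.0]
wrist_force: [2.6, 2.1, -2.2]
opening: 0.311
finger_force: 40.0
time: 14.05
eef_pos: [594.9, 227.4, 45.4]
ee_rot: [0.0, 0.993, -0.121, 0.0]
wrist_force: [1.7, 3.0, -2.1]
opening: 0.305
finger_force: 40.0
-3.003603484316256 [ 1.69652658  3.02700496 -2.10623259]
```

Still about 3 mm short, so I'll creep home until the force reverses.

```bash
python3 -m crank '[[[0.001,0,0,0,0,0,1],[0,0,0,0,0,0,1],[0.001,0,0,0,0,0,1],[0,0,0,0,0,0,1]]]' && python3 -m crank '[[[0.001,0,0,0,0,0,1],[0,0,0,0,0,0,1],[0.0005,0,0,0,0,0,1],[0,0,0,0,0,0,1]]]'
```

```text
time: 14.55
eef_pos: [596.9, 226.8, 45.4]
ee_rot: [0.0, 0.993, -0.121, 0.0]
wrist_force: [2.6, 2.7, -2.2]
opening: 0.307
finger_force: 40.0
time: 15.05
eef_pos: [597.8, 226.6, 45.4]
ee_rot: [0.0, 0.993, -0.121, -0.001]
wrist_force: [-0.4, 2.3, -0.8]
opening: 0.308
finger_force: 40.0
```

```bash
python3 -m crank '[[[0.001,0,0,0,0,0,1],[0,0,0,0,0,0,1],[0,0,0,0,0,0,1]]]'
```

```text
time: 15.42
eef_pos: [597.8, 226.6, 45.4]
ee_rot: [0.0, 0.993, -0.121, -0.002]
wrist_force: [-3.3, 3.1, 1.4]
opening: 0.308
finger_force: 40.0
```

It is seated against the stop: the force has reversed and the tool no longer moves. I'll release by stages and rise clear.

```bash
python3 -m crank '[[[0,0,0,0,0,0,0.6],[0,0,0,0,0,0,0.4],[0,0,0,0,0,0,0.2],[0,0,0,0,0,0,0],[0,0,0,0,0,0,0],[0,0,0,0,0,0,0],[0,0,0,0,0,0,0],[0,0,0,0,0,0,0]]]' && python3 -m crank '[[[0,0,-0.01,0,0,0,0],[0,0,-0.02,0,0,0,0],[0,0,-0.025,0,0,0,0],[0,0,-0.025,0,0,0,0],[0,0,-0.025,0,0,0,0],[0,0,-0.015,0,0,0,0],[0,0,0,0,0,0,0],[0,0,0,0,0,0,0]]]'
python3 - <<'E'
from h import *
snap('wrist','w4')
E
```

```text
time: 16.42
eef_pos: [599.3, 226.2, 45.5]
ee_rot: [0.0, 0.993, -0.121, 0.0]
wrist_force: [-0.2, -0.4, -0.8]
opening: 0.998
finger_force: 0.0
time: 17.42
eef_pos: [598.8, 226.1, 164.5]
ee_rot: [0.0, 0.993, -0.121, -0.001]
wrist_force: [0.3, -0.8, -0.2]
opening: 1.002
finger_force: 0.0
```

View pics/w4.png

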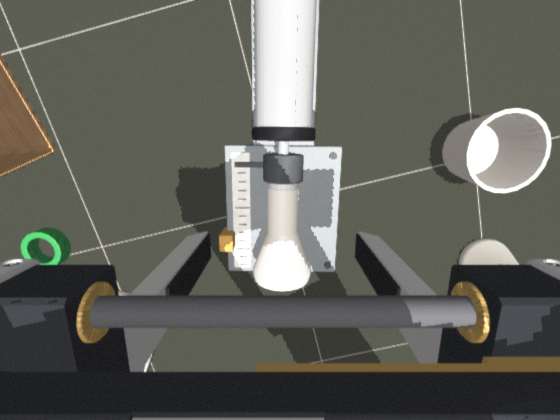

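The lamp is back home, with the pointer at the top of the scale at about (235,164), as at the start. The gripper is clear of everything.

```bash
python3 -c "
from rig import close_job
print(close_job())"
```

```text
the job is handed in; nothing more can be done
None
```

I drew the cone lamp out about 88 mm to the brass clip, held it there for about 3 s, eased it fully home and released it. I left the slim gauge alone and handed the job in at about 17.5 s; it returned no verdict.

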